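# Put returned tube fittings back in their stock bins

## Robot

A 6-joint arm with a two-finger parallel gripper is mounted at the origin on the work surface. World frame = base frame: x ahead of the robot, y to its left, z up, the work surface at z = 0. Lengths are in m, angles in rad, forces in N, time in s.
With the tool pointing down it reaches from about 0.225 to 0.875 m from the base axis. Payload 3.4 kg.
Tool frame: the origin (TCP) lies at the very end of the fingers, on their centre line; the grasp point (between the pads) lies 19 mm behind it; y points along the fingers, x is the direction in which the jaws open and shut, and the axes are right-handed (so a half turn about y gives the same grasp; the last joint's range is limited). The gripper opens to 85 mm and grips with 20 to 120 N. Pads are 22 mm wide; open, the fingers measure 114 mm over their backs; the gripper's body (76 mm by 85 mm) begins 54 mm behind the grasp point. The pads swing forward as they close: fully open they stand 13 mm farther back than shut.
Start: joints at [-1.358, 0.276, 1.505, -0, 1.361, -0.121], TCP at [0.188, -0.543, 0.231] pointing down, gripper open.
Joint ranges: [-2.89, 2.89], [-0.75, 2.08], [0.22, 2.7], [-1.18, 4.32], [0.11, 2.71], [-2.7, 2.7]. Speed limits (rad/s): [2.57, 2.57, 3.14, 3.14, 3.14, 3.14].

## Interface

Orientations are given as a unit quaternion [w, x, y, z].
In Python, from plant import ctrl gives the robot as it stands. Calls block until the motion is done:
- ctrl.goto(position, orientation): joint-space move of the TCP to a pose.
- ctrl.move_l(position, rot=None, max_speed=0.15): straight line of the TCP; rot=None keeps the orientation; max_speed is the mean speed in m/s.
- ctrl.goto_joints(angles): joint-space move.
- ctrl.grip(opening, newtons=None): opening from 0.0 (shut) to 1.0 (fully open); newtons is the grip in N (None keeps the last); returns when the fingers have stopped.
- ctrl.hold(seconds).
- ctrl.ik(position, orientation): joint angles nearest the present ones, or None.
- ctrl.read_state(): the state.
- ctrl.snapshot(name): name is "side" or "top"; returns a dict with "image" (420x560x3 uint8, red, green, blue), "intrinsics" (3x3 intrinsics, pixels), "origin" and "rotation" of the camera in the world. Camera axes: x right, y up, looking along -z (the intrinsics and any distortion apply to the point x, -y, -z); pixel columns grow to the right and rows downward; lengths in m; the calibration is good to about 2 mm. A picture is of the moment at which its call begins. There is no depth.
A pose or a line that the arm cannot do raises ctrl.PlanningError and nothing moves.
- ctrl.job_done(): hands the job in, once; it reports no verdict.
The state is a dict: "time": time; "qpos": joint angles; "qvel": joint speeds; "tau": joint torques, N m; "eef_pos": TCP position; "tool_rot": TCP orientation; "ft_force": force on the tool from outside, world axes, zero at the start; "torque": the same for the moment, N m; "grip_width": opening from 0.0 (shut) to 1.0 (fully open).
Only numpy, scipy, OpenCV 4.12 (cv2) and the standard library are available. Lean on these libraries where they do the work, as an engineer would, in place of code of your own. Each camera call takes 0.05 s, during which the arm holds its last target.

## Task

Six returned tube fittings lie on the packing bench in front of the stock bins, and each bin already holds one piece of its kind at the back. Put every fitting that has its like in a bin into that bin, set down flat on the bin's floor (the flange on its disc) in front of the piece already there. Fittings that match no bin stay where they lie.

Things in the scene. Friction and masses are not known exactly. Their poses are not given: they have to be found in the camera images.
- bin_elbow: Fixed blue stock bin with an elbow (plain L) at its back. Outside 173 (x) by 118 (y) mm, walls and floor 4 mm, back and sides 50 mm high, front wall and front end of the sides 28 mm. Origin: centre of the underside; x from the low front to the back, z up. The piece at the back is 34 mm high; the floor before it is free from x = -82 to +13 mm, 110 mm wide.
- bin_tee: Fixed blue stock bin with a tee (T, long run across) at its back. Outside 173 (x) by 118 (y) mm, walls and floor 4 mm, back and sides 50 mm high, front wall and front end of the sides 28 mm. Origin: centre of the underside; x from the low front to the back, z up. The piece at the back is 34 mm high; the floor before it is free from x = -82 to +14 mm, 110 mm wide.
- bin_flange: Fixed blue stock bin with a base flange (disc, upright socket) at its back. Outside 173 (x) by 118 (y) mm, walls and floor 4 mm, back and sides 50 mm high, front wall and front end of the sides 28 mm. Origin: centre of the underside; x from the low front to the back, z up. The piece at the back is 45 mm high; the floor before it is free from x = -82 to +10 mm, 110 mm wide.
- bin_sleeve: Fixed blue stock bin with a straight sleeve lying across it at its back. Outside 173 (x) by 118 (y) mm, walls and floor 4 mm, back and sides 50 mm high, front wall and front end of the sides 28 mm. Origin: centre of the underside; x from the low front to the back, z up. The piece at the back is 34 mm high; the floor before it is free from x = -82 to +44 mm, 110 mm wide.
- elbow_mid (a point): Loose galvanised fitting, about 250 g: elbow, two round sockets 34 mm in diameter at a right angle, lying flat. Outline 67 x 67 mm, 34 high. This point: middle of the outline, 17 mm up. The socket axes cross at (-16.5, -16.5) mm from it; one socket runs from there 50 mm along +x, one 50 mm along +y. z up as it lies flat; any yaw at the start.
- tee_mid (a point): Loose galvanised fitting, about 320 g: tee, straight run 34 mm in diameter, 88 mm long along x, with a branch 34 mm in diameter along +y, lying flat. Outline 88 x 67 mm, 34 high. This point: middle of the outline, 17 mm up. The axes cross at (0, -16.5) mm from it; the branch ends 50 mm from there. z up as it lies flat; any yaw at the start.
- flange_mid (a point): Loose galvanised fitting, about 340 g: base flange, a round foot disc 70 mm in diameter and 7 mm thick, with one upright socket 34 mm in diameter in its middle, 45 mm high over all; it stands on the disc. This point: on the socket's axis, 22.5 mm above the underside. z up as it stands.
- sleeve_mid (a point): Loose galvanised fitting, about 220 g: straight sleeve, a tube coupling 34 mm across and 88 mm long along x, lying on one of eight narrow flats that keep it from rolling. This point: its middle, 17 mm up. z up as it lies, two screw bosses on top; any yaw at the start.
- cross_mid (a point): Loose galvanised fitting, about 380 g: cross, four round sockets 34 mm in diameter along +x, -x, +y, -y, 88 x 88 mm over all, 34 high, lying flat. No bin holds its like. This point: its middle, 17 mm up.
- corner_mid (a point): Loose galvanised fitting, about 330 g: three-way corner, like the elbow (L of 67 x 67 mm) but with a third 34 mm socket standing straight up where the two meet, 67 mm high. No bin holds its like. This point: middle of the L's outline, 17 mm up; the upright socket stands at (-16.5, -16.5) mm from it.
Mind the look-alikes: they are no part of the job. Leave any pink or red look-alike of the part that bears tee_mid alone.

How it is judged:
At the end, for the whole second after the job is handed in: Elbow, tee, flange and sleeve each lie at rest on the floor of the bin holding their like: middle inside the bin, height within 6 mm of lying on the floor, within 0.12 rad of flat and the way up it started (the sleeve may roll); cross and three-way corner within 30 mm of where they started (x of elbow_mid in the frame of bin_elbow between -0.083 and 0.083 m and y of elbow_mid in the frame of bin_elbow between -0.055 and 0.055 m and z of elbow_mid in the frame of bin_elbow between 0.015 and 0.027 m and angle between each of elbow_mid, tee_mid, flange_mid's own z axis and vertical below 0.12 rad and x of tee_mid in the frame of bin_tee between -0.083 and 0.083 m and y of tee_mid in the frame of bin_tee between -0.055 and 0.055 m and z of tee_mid in the frame of bin_tee between 0.015 and 0.027 m and x of flange_mid in the frame of bin_flange between -0.083 and 0.083 m and y of flange_mid in the frame of bin_flange between -0.055 and 0.055 m and z of flange_mid in the frame of bin_flange between 0.0205 and 0.0325 m and x of sleeve_mid in the frame of bin_sleeve between -0.083 and 0.083 m and y of sleeve_mid in the frame of bin_sleeve between -0.055 and 0.055 m and z of sleeve_mid in the frame of bin_sleeve between 0.015 and 0.027 m and angle between sleeve_mid's own x axis and vertical between 1.45 and 1.69 rad and linear speed of each of elbow, tee, flange, sleeve below 0.02 m/s and distance of each of cross_mid, corner_mid from where it was at the start of the episode below 0.03 m); the robot touches nothing.
It fails at once if the cross is pushed or carried more than 30 mm from where it lay (distance of cross_mid from where it was at the start of the episode above 0.03 m).
It fails at once if the three-way corner is pushed or carried more than 30 mm from where it lay (distance of corner_mid from where it was at the start of the episode above 0.03 m).
It also fails if it takes over 96 s, if anything falls off the work surface, if the arm or the gripper's body presses on something with over 40 N, if the wrist force passes 120 N, or if a joint passes its speed limit or range.

## Working session

There is one attempt and no reset: what is moved stays moved. The work goes in short steps, each a Python script; the robot and the scene stay as the last script left them, time stands still between calls to the robot, and variables do not carry over. Pictures are saved under pics/ and viewed, and the job is handed in when it is done.

```bash
ls; mkdir -p pics
python3 - <<'E'
from plant import ctrl
import cv2,numpy as np
s=ctrl.read_state();print(s['time'],s['eef_pos'],s['tool_rot'],s['grip_width'])
for n in("top","side"):
    d=ctrl.snapshot(n);cv2.imwrite(f"pics/{n}0.png",d["image"][:,:,::-1]);print(n,d["intrinsics"],d["origin"],d["rotation"],[k for k in d])
    np.savez(f"{n}0.npz",**{k:d[k] for k in("image","intrinsics","origin","rotation")})
E
```

```text
pics
0.0 [ 0.18825409 -0.54275204  0.23044458] [ 0.57653685 -0.57569102  0.41047347 -0.4095078 ] 0.9974875929549958
top [[443.23809855   0.         274.12976297]
 [  0.         443.23809855 206.91719389]
 [  0.           0.           1.        ]] [ 0.42361192 -0.04972681  1.3180933 ] [-0.70124216 -0.03017955  0.01650289  0.71209288] ['image', 'intrinsics', 'origin', 'rotation']
side [[535.64907879   0.         272.49414432]
 [  0.         535.64907879 207.63767248]
 [  0.           0.           1.        ]] [-0.16235549  0.83403669  1.07010789] [-0.29188781 -0.12552197  0.37442715  0.87112   ] ['image', 'intrinsics', 'origin', 'rotation']
```

View pics/top0.png

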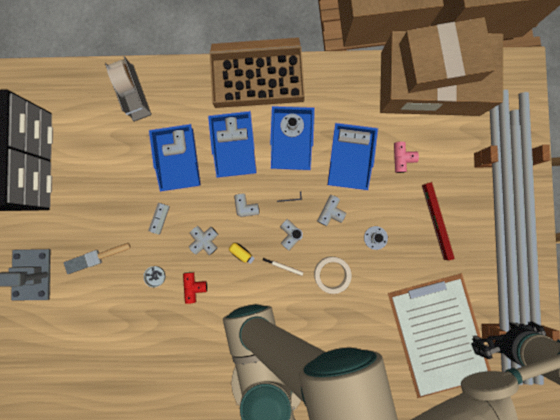

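View pics/side0.png

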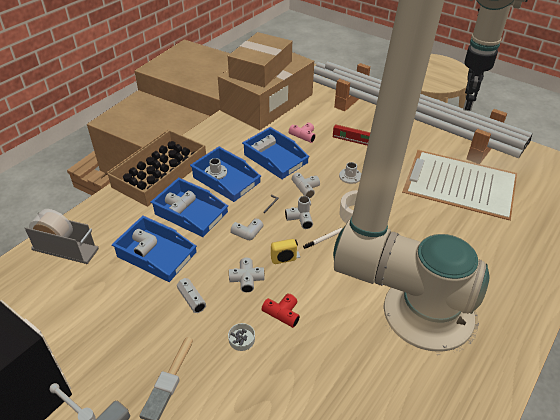

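The top view shows the loose pieces: sleeve (160,218), cross (203,240), elbow (246,205), corner (291,233), tee (331,210) and flange (375,237). The bins, left to right, are elbow, tee, flange and sleeve. Pink (405,157) and red (194,288) are decoys. Next I'll segment.

```bash
cat > h.py <<'E'
import numpy as np,cv2
from scipy.spatial.transform import Rotation as R
def load(n):
    return dict(np.load(n))
def snap(ctrl,n,tag):
    d=ctrl.snapshot(n);cv2.imwrite(f"pics/{tag}.png",d["image"][:,:,::-1]);np.savez(f"{tag}.npz",**{k:d[k] for k in("image","intrinsics","origin","rotation")});return d
def cast(d,px,z):
    px=np.atleast_2d(px).astype(float);K=d["intrinsics"]
    q=d["rotation"];r=R.from_quat([q[1],q[2],q[3],q[0]])
    v=np.c_[(px[:,0]-K[0,2])/K[0,0],-(px[:,1]-K[1,2])/K[1,1],-np.ones(len(px))]
    v=r.apply(v);o=d["origin"]
    return o+v*((z-o[2])/v[:,2])[:,None]
def proj(d,p):
    q=d["rotation"];r=R.from_quat([q[1],q[2],q[3],q[0]]);K=d["intrinsics"]
    c=r.inv().apply(np.atleast_2d(p)-d["origin"])
    return np.c_[K[0,2]+K[0,0]*c[:,0]/-c[:,2],K[1,2]-K[1,1]*c[:,1]/-c[:,2]]
def masks(img):
    hsv=cv2.cvtColor(img,cv2.COLOR_RGB2HSV)
    gray=((hsv[...,1]<60)).astype(np.uint8)*255
    blue=cv2.inRange(hsv,(100,120,60),(130,255,255))
    return gray,blue
E
python3 - <<'E'
from h import *
d=load("top0.npz");img=d["image"];g,b=masks(img)
roi=np.zeros_like(g);roi[100:265,140:400]=1
c,_=cv2.findContours(g*roi,cv2.RETR_EXTERNAL,cv2.CHAIN_APPROX_NONE)
for k in c:
    a=cv2.contourArea(k)
    if a<80: continue
    w=cast(d,k[:,0],.017)[:,:2].astype(np.float32)
    r=cv2.minAreaRect(w*1000);print("G",k[:,0].mean(0).round(),a,np.round(r[0],1),np.round(r[1],1),round(r[2],1))
c,_=cv2.findContours(b,cv2.RETR_EXTERNAL,cv2.CHAIN_APPROX_NONE)
for k in c:
    if cv2.contourArea(k)<500: continue
    w=cast(d,k[:,0],.05)[:,:2].astype(np.float32)
    r=cv2.minAreaRect(w*1000);print("B",k[:,0].mean(0).round(),np.round(r[0],1),np.round(r[1],1),round(r[2],1))
x=img[95:265,135:400][:,:,::-1];cv2.imwrite("pics/z0.png",cv2.resize(x,None,fx=3,fy=3,interpolation=cv2.INTER_CUBIC))
cv2.imwrite("pics/m0.png",cv2.resize(g[95:265,135:400],None,fx=3,fy=3,interpolation=0))
E
```

```text
G [332. 261.] 102.0 [ 350.8 -191.3] [81.3 20.3] 89.2
G [375. 238.] 422.0 [ 415.8 -319.4] [67.  66.9] 89.1
G [203. 240.] 505.5 [415.8 185.3] [79.9 79.8] 85.5
G [290. 234.] 354.0 [430.4 -65.4] [70.3 68.3] 44.2
G [159. 218.] 330.0 [481.7 317. ] [36.1 90.3] 70.6
G [332. 211.] 414.0 [ 491.3 -199.3] [66.6 89.6] 62.3
G [245. 206.] 323.5 [519.2  56.5] [66.8 65.9] 6.2
G [175. 144.] 344.5 [708.1 273.8] [71.1 69.7] 7.1
G [354. 136.] 342.0 [ 715.6 -264.4] [90.8 37.3] 81.7
G [232. 131.] 420.5 [746.2  99.7] [71.6 89.3] 5.0
G [292. 125.] 375.0 [753.1 -81.1] [65.5 66. ] 62.7
G [144. 109.] 123.5 [811.2 358.4] [55.1 30.2] 0.3
B [174. 157.] [656.7 262.4] [181.  125.4] 7.5
B [352. 156.] [ 650.4 -252.8] [122.5 180. ] 81.6
B [232. 144.] [692.9  93.9] [181.  122.2] 5.4
B [291. 137.] [708.2 -78.4] [121.8 181.4] 86.4
```

View pics/z0.png

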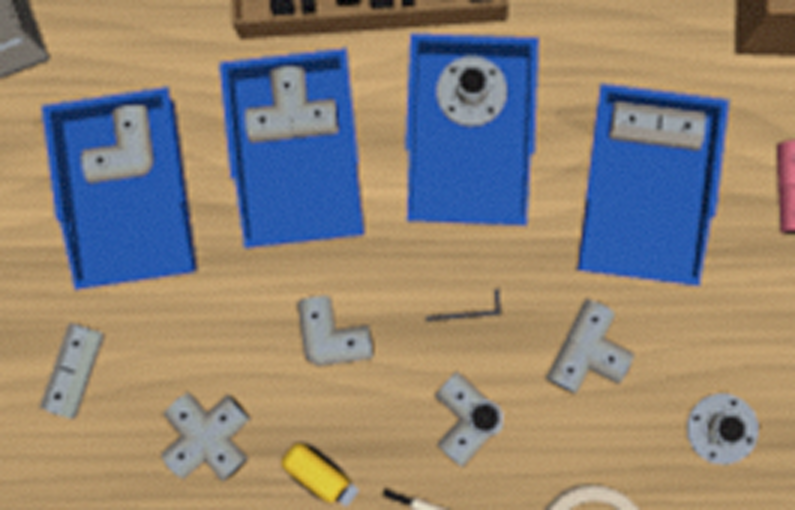

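View pics/m0.png

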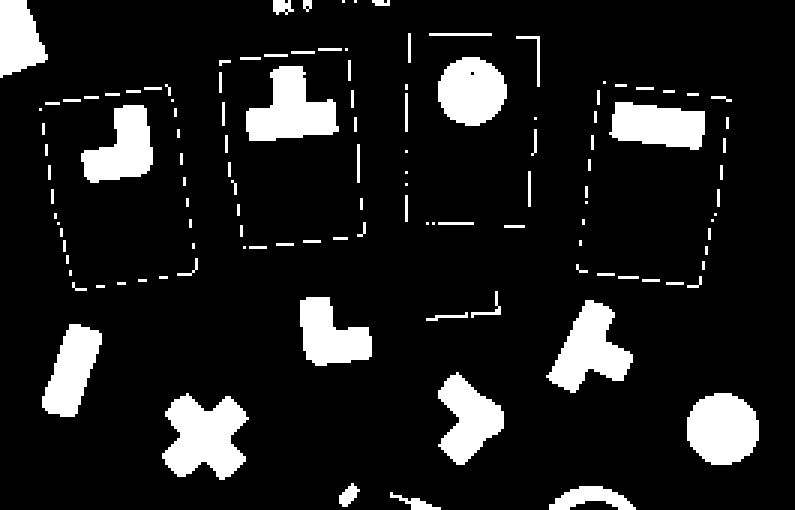

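```bash
cat > job.py <<'E'
from h import *
rad=np.deg2rad
def quat(th):
    x=np.array([np.cos(th),np.sin(th),0]);y=np.array([0,0,-1.]);z=np.cross(x,y)
    q=R.from_matrix(np.c_[x,y,z]).as_quat();return [q[3],q[0],q[1],q[2]]
def u(a): return np.array([np.cos(a),np.sin(a)])
# bins: centre xy, yaw
B=dict(elbow=((.6577,.2625),7.5),tee=((.6939,.094),5.4),flange=((.7092,-.0785),-3.6),sleeve=((.6514,-.253),-8.3))
d=load("top0.npz")
def plan():
    P={}
    def add(n,gxy,mid,yaw,zt,byaw_off,target,jaw):
        # yaw: part ref direction; final ref direction = bin yaw+byaw_off; jaw rel. to ref dir
        c,by=B[n];by=rad(by);fin=by+rad(byaw_off);rot=fin-yaw
        off=np.array(gxy)-mid;cs,sn=np.cos(rot),np.sin(rot)
        off2=np.array([[cs,-sn],[sn,cs]])@off
        t=np.array(c)+np.array([[np.cos(by),-np.sin(by)],[np.sin(by),np.cos(by)]])@np.array(target)+off2
        P[n]=dict(pick=np.r_[gxy,zt],th=yaw+jaw,place=np.r_[t,zt+.004],th2=yaw+jaw+rot)
    m=cast(d,[[0,0]],0)  # dummy
    # flange, re-cast to disc height
    g,_=masks(d["image"]);roi=np.zeros_like(g);roi[215:262,355:398]=1
    k=max(cv2.findContours(g*roi,cv2.RETR_EXTERNAL,cv2.CHAIN_APPROX_NONE)[0],key=cv2.contourArea)
    f,r=cv2.minEnclosingCircle((cast(d,k[:,0],.006)[:,:2]*1000).astype(np.float32));f=np.array(f)/1000;print("flange",f,r)
    add("flange",f,f,rad(-3.6),.012,0,(-.036,0),np.pi/2)
    a=rad(-117.7);mid=np.array([.4913,-.1993]);add("tee",mid+.0165*u(a),mid,a,.003,180,(-.035,0),np.pi/2)
    a=rad(6.2);mid=np.array([.5192,.0565]);v=u(a-np.pi/2)
    add("elbow",mid-.0165*v+.0165*u(a),mid,a,.003,0,(-.035,-.007),np.pi/2)
    a=rad(-19.4);mid=np.array([.4817,.317]);add("sleeve",mid,mid,a,.003,-90,(-.02,0),np.pi/2)
    return P
def wrap(a): return (a+np.pi)%(2*np.pi)-np.pi
E
python3 - <<'E'
from job import *
from plant import ctrl
for n,p in plan().items():
    print(n,p['pick'].round(3),np.rad2deg(p['th']).round(1),p['place'].round(3),np.rad2deg(p['th2']).round(1))
    for s in(0,np.pi):
        for k,t in(('pick','th'),('place','th2')):
            q=ctrl.ik(p[k]+[0,0,.0],quat(p[t]+s)); print('  ',k,s>1,None if q is None else np.round(q,2))
E
```

```text
flange [ 0.41562659 -0.32157922] 35.23771286010742
flange [ 0.416 -0.322  0.012] 86.4 [ 0.673 -0.076  0.016] 86.4
   pick False [-0.79  0.42  1.91 -0.    0.81 -2.3 ]
   place False [-0.22  0.59  1.55 -0.    1.   -1.72]
   pick True [-0.79  0.42  1.91 -0.    0.81  0.84]
   place True [-0.22  0.59  1.55 -0.    1.    1.42]
tee [ 0.484 -0.214  0.003] -27.7 [0.643 0.089 0.007] 275.4
   pick False [-0.55  0.44  1.91 -0.    0.79 -0.06]
   place False [ 0.03  0.57  1.63 -0.    0.94  1.51]
   pick True None
   place True [ 0.03  0.57  1.63 -0.    0.94 -1.63]
elbow [0.534 0.075 0.003] 96.2 [0.638 0.27  0.007] 97.5
   pick False [ 0.01  0.45  1.89 -0.    0.8  -1.67]
   place False [ 0.3   0.62  1.52 -0.    1.   -1.4 ]
   pick True [ 0.01  0.45  1.89 -0.    0.8   1.47]
   place True [ 0.3   0.62  1.52 -0.    1.    1.74]
sleeve [0.482 0.317 0.003] 70.6 [ 0.632 -0.25   0.007] -8.3
   pick False [ 0.46  0.49  1.8   0.    0.85 -0.77]
   place False [-0.48  0.61  1.55 -0.    0.98 -0.33]
   pick True [ 0.46  0.49  1.8  -0.    0.85  2.37]
   place True None
```

```bash
cat >> job.py <<'E'
S=dict(flange=np.pi,tee=0,elbow=np.pi,sleeve=0)
def at(p,z): return [p[0],p[1],z]
def pick(ctrl,n,N=80):
    p=plan()[n];q=quat(p['th']+S[n]);H=.17
    ctrl.goto(at(p['pick'],.12),q)
    ctrl.grip(.8)
    ctrl.move_l(p['pick'],max_speed=.12)
    s=ctrl.read_state();print("down",s['time'],s['eef_pos'].round(4) if hasattr(s['eef_pos'],'round') else s['eef_pos'],np.round(s['ft_force'],1))
    ctrl.grip(0.,N)
    ctrl.move_l(at(p['pick'],H),max_speed=.2)
    s=ctrl.read_state();print("up",s['time'],"width",s['grip_width'],np.round(s['ft_force'],1))
def place(ctrl,n,open_=.6):
    p=plan()[n];q=quat(p['th2']+S[n]);H=.17
    ctrl.goto(at(p['place'],H),q)
    ctrl.move_l(p['place']+[0,0,.03],max_speed=.2)
    ctrl.move_l(p['place']+[0,0,.001],max_speed=.06)
    s=ctrl.read_state();print("low",s['time'],np.round(s['eef_pos'],4),s['grip_width'],np.round(s['ft_force'],1))
    ctrl.grip(open_)
    ctrl.move_l(at(p['place'],H),max_speed=.2)
    s=ctrl.read_state();print("out",s['time'],np.round(s['ft_force'],1))
E
python3 - <<'E'
from job import *
from plant import ctrl
pick(ctrl,"flange")
snap(ctrl,"side","s1");snap(ctrl,"top","t1")
E
```

```text
flange [ 0.41562659 -0.32157922] 35.23771286010742
down 2.7417 [ 0.4161 -0.322   0.0126] [1.3 0.8 0.3]
up 4.1 width 0.3751225753084245 [-1.   0.  -4.3]
```

View pics/s1.png

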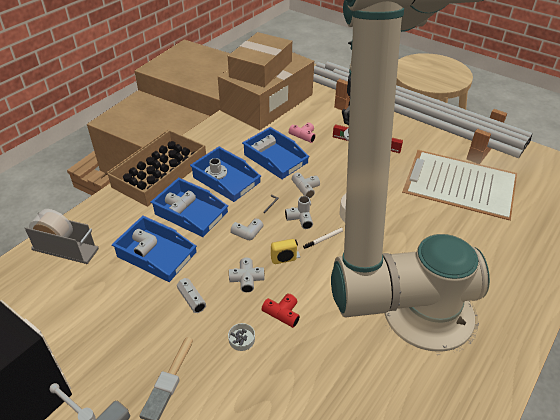

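The arm hides the flange in the side view. It is held all the same: the grip width is about 32 mm and the weight reads 4.3 N.

Run:
```python
from job import *
from plant import ctrl
place(ctrl,"flange")
pick(ctrl,"tee")
d=snap(ctrl,"side","s2");snap(ctrl,"top","t2")
a=cv2.imread("pics/s2.png")[100:300,100:400];b=cv2.imread("pics/t2.png")[80:280,130:430]
cv2.imwrite("pics/c2.png",np.hstack([cv2.resize(x,None,fx=1.33,fy=2) for x in(a,b)]))
```

```text
flange [ 0.41562659 -0.32157922] 35.23771286010742
low 6.9333 [ 0.6727 -0.0761  0.017 ] 0.3774602687807999 [-1.   0.5  2.1]
out 8.175 [-0.2 -0.1  1.3]
flange [ 0.41562659 -0.32157922] 35.23771286010742
down 10.9417 [ 0.4842 -0.2142  0.0036] [-0.2  0.  -0. ]
up 12.35 width 0.37187416386539873 [ 0.  -0.2 -2.2]
```

View pics/c2.png

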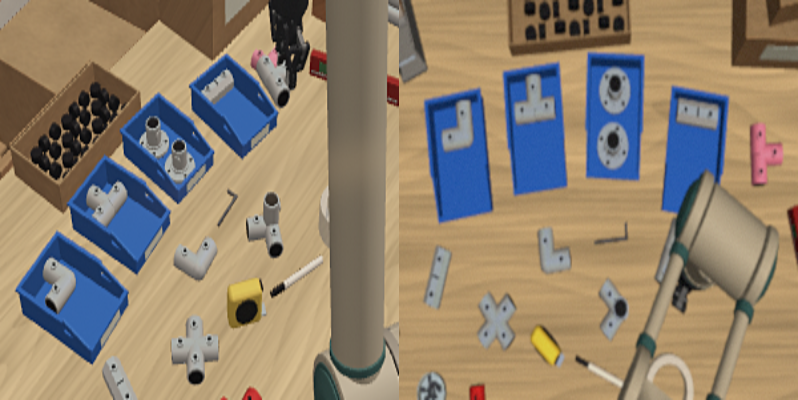

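The flange stands in its bin, in front of the stored one. The tee is lifted, but I need to check whether it has tilted, so I'll compare it with the projected level run ends.

Run:
```python
from job import *
d=load("s2.npz")
a=rad(-117.7);m=np.array([.4913,-.1993])-.0165*u(a);r=u(a+np.pi/2);z=.17+.014
pts=[np.r_[m+s*.044*r,z] for s in(-1,1)];print(proj(d,pts))
im=d["image"][:,:,::-1].copy()
for p in proj(d,pts): cv2.circle(im,tuple(int(v) for v in p),2,(0,0,255),-1)
x=im[90:200,260:370];cv2.imwrite("pics/c3.png",cv2.resize(x,None,fx=5,fy=5,interpolation=cv2.INTER_CUBIC))
```

```text
[[310.97655382 147.72875403]
 [296.2644129  130.68013027]]
```

View pics/c3.png

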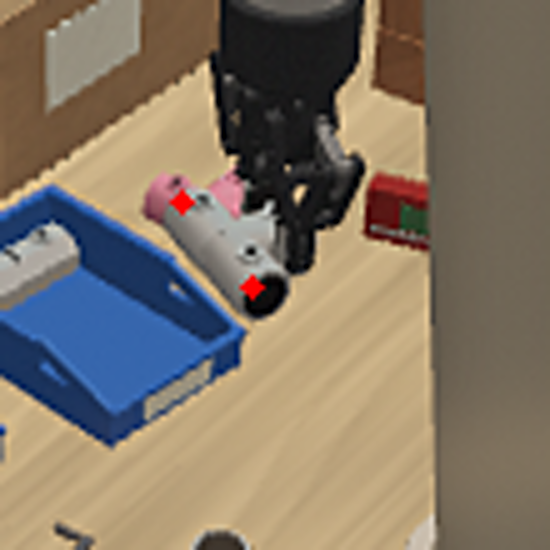

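The run is level and the tee sits within about 2 px of the prediction, possibly sagging slightly at the run. It's fine to place.

Run:
```python
from job import *
from plant import ctrl
place(ctrl,"tee")
pick(ctrl,"elbow")
snap(ctrl,"side","s4");snap(ctrl,"top","t4")
a=cv2.imread("pics/s4.png")[100:300,100:400];b=cv2.imread("pics/t4.png")[80:280,130:430]
cv2.imwrite("pics/c4.png",np.hstack([cv2.resize(x,None,fx=1.33,fy=2) for x in(a,b)]))
```

```text
flange [ 0.41562659 -0.32157922] 35.23771286010742
low 15.3 [0.6419 0.0892 0.0081] 0.37060815976095013 [-3.   0.5  3.3]
out 16.5833 [ 0.1  0.2 -0.7]
flange [ 0.41562659 -0.32157922] 35.23771286010742
down 18.5667 [0.5345 0.0747 0.0036] [-0.7 -0.2 -0.4]
up 19.975 width 0.36883980293784047 [-0.4  0.6 -1.8]
```

View pics/c4.png

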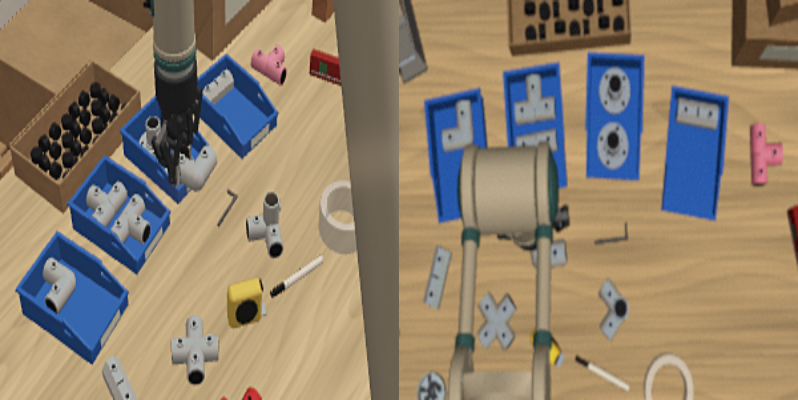

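The tee lies in its bin and the elbow is held.

Run:
```python
from job import *
from plant import ctrl
place(ctrl,"elbow")
pick(ctrl,"sleeve")
snap(ctrl,"side","s5");snap(ctrl,"top","t5")
a=cv2.imread("pics/s5.png")[100:300,100:400];b=cv2.imread("pics/t5.png")[80:280,130:430]
cv2.imwrite("pics/c5.png",np.hstack([cv2.resize(x,None,fx=1.33,fy=2) for x in(a,b)]))
```

```text
flange [ 0.41562659 -0.32157922] 35.23771286010742
low 22.4083 [0.6375 0.2694 0.0081] 0.37087407642705833 [-2.1 -1.5  3.1]
out 23.6917 [-0.4  0.4  0.3]
flange [ 0.41562659 -0.32157922] 35.23771286010742
down 27.275 [0.4823 0.3173 0.0037] [-0.2  0.2 -0.1]
up 28.6667 width 0.3792688517679793 [-0.4  0.  -3.2]
```

View pics/c5.png

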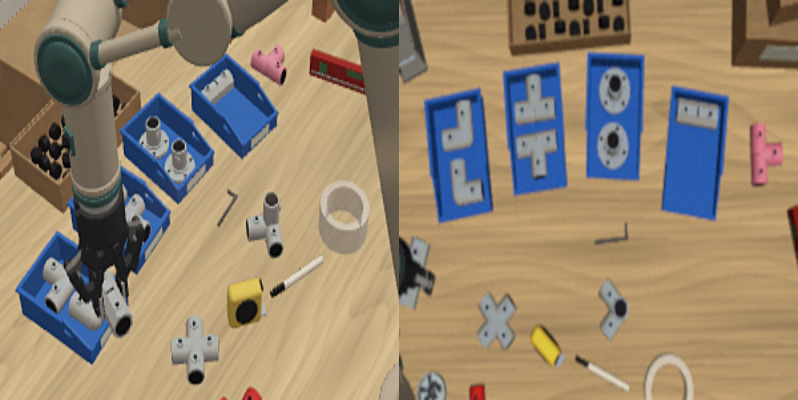

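Elbow, tee and flange are in their bins and the sleeve is held level.

Run:
```python
from job import *
from plant import ctrl
place(ctrl,"sleeve")
ctrl.goto_joints([-1.358, 0.276, 1.505, -0, 1.361, -0.121])
snap(ctrl,"side","s6");d=snap(ctrl,"top","t6")
print(ctrl.read_state()['time'])
g,_=masks(d["image"]);roi=np.zeros_like(g);roi[100:265,140:400]=1
for k in cv2.findContours(g*roi,cv2.RETR_EXTERNAL,cv2.CHAIN_APPROX_NONE)[0]:
    if cv2.contourArea(k)<150: continue
    w=cast(d,k[:,0],.019)[:,:2].astype(np.float32)*1000;r=cv2.minAreaRect(w);print(k[:,0].mean(0).round(),np.round(r[0],1),np.round(r[1],1),round(r[2],1))
    for n,(c,y) in B.items():
        y=rad(y);e=np.array(r[0])-np.array(c)*1000;l=[e@u(y),e@u(y+np.pi/2)]
        if abs(l[0])<86 and abs(l[1])<60: print("   in",n,np.round(l,1))
a=cv2.imread("pics/s6.png")[110:290,100:340];b=cv2.imread("pics/t6.png")[95:265,135:400]
cv2.imwrite("pics/a6.png",cv2.resize(a,None,fx=3,fy=3,interpolation=2));cv2.imwrite("pics/b6.png",cv2.resize(b,None,fx=3,fy=3,interpolation=2))
```

```text
flange [ 0.41562659 -0.32157922] 35.23771286010742
low 32.325 [ 0.6311 -0.2499  0.008 ] 0.3846403330800832 [-2.   0.9  2.4]
out 33.6083 [-0.4 -0.3  0.4]
35.6417
[203. 240.] [415.8 184.9] [79.8 79.6] 85.5
[290. 234.] [430.4 -65.4] [70.2 68.2] 44.2
[179. 172.] [621.3 251. ] [66.2 68.5] 0.1
   in elbow [-37.5  -6.7]
[350. 164.] [ 633.3 -249.8] [90.6 35. ] 81.5
   in sleeve [-18.3   0.6]
[234. 155.] [659.9  92.6] [66.1 89.1] 7.1
   in tee [-34.    1.8]
[290. 152.] [670.4 -74.5] [65.1 62.8] 88.9
   in flange [-39.    1.5]
[175. 144.] [707.6 273.3] [71.  69.6] 7.1
   in elbow [50.9  4.2]
[354. 136.] [ 715.2 -264. ] [90.6 37.2] 81.6
   in sleeve [64.7 -1.7]
[232. 131.] [745.4  99.6] [71.4 89.2] 5.3
   in tee [51.8  0.7]
[292. 125.] [752.6 -81. ] [65.5 65.8] 62.1
   in flange [43.5  0.3]
```

View pics/a6.png

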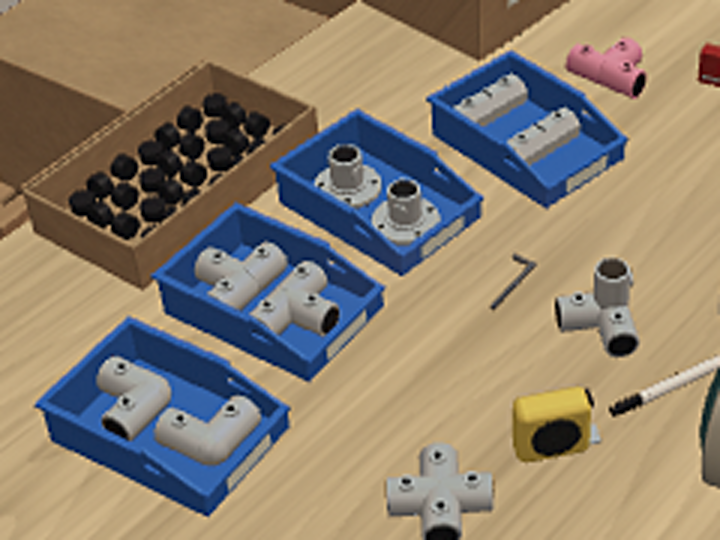

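View pics/b6.png

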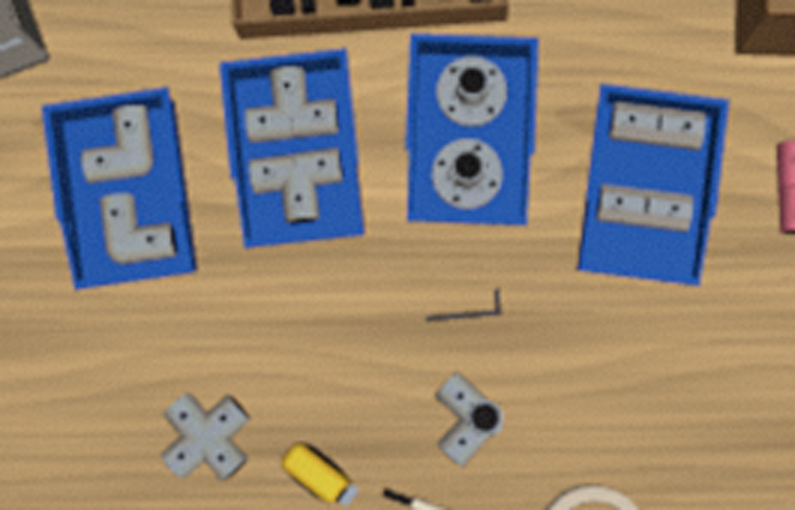

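All four lie flat in the right bins, and the cross and corner haven't moved. I'll hand the job in.

Run:
```python
from plant import ctrl
ctrl.job_done();print(ctrl.read_state()['time'])
```

```text
the job is handed in; nothing more can be done
the job is handed in; nothing more can be done
```

I put the flange, tee, elbow and sleeve into the bins holding their like, each in front of the stored piece, and handed the job in at about 36 s of the 96 s allowed. No verdict was reported.

- **Placement:** in the last pictures from both cameras, all four look flat and the right way up. Their measured middles, in bin coordinates and mm, are elbow (-38, -7), tee (-34, 2), flange (-39, 2) and sleeve (-18, 1), all well within limits. I judged flatness by eye and did not measure height.
- **Left alone:** the cross and three-way corner measured within 0.5 mm of where they started. The pink tee looks undisturbed in the last pictures. The red tee wasn't checked there, but the arm never worked near it.
- **Forces:** every wrist force I read was under 5 N, and the arm was back at its start pose, touching nothing, at hand-in.
- **Disagreements:** the tee may have sagged slightly in the grip, about 2 px in the side view, but it looked level after release. The flange, cast at 19 mm rather than its disc height, came out about 3 mm off target and smaller than its true 70 mm, which I put down to that plane height.

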